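Seat a brass blank and bring the deburring scraper to its edge

TASK

Take the brass plate out of the green stand and slide it upright, fully home, into the slot of the grey bench fixture, and let it go. Then draw the red-handled scraper out of the tool block and hold it in the gripper slanting at about 45 degrees, blade down, its point about two centimetres above the middle of the plate's top edge and touching nothing; finish while still holding it there. Leave the aluminium plate and the other two hand tools in their places.

Things in the scene. Friction and masses are not known exactly. Their poses are not given: they have to be found in the camera images.
- fixture: Grey block 110 (x) x 60 (y) x 50 mm high on a round dark steel base, 124 mm diameter, 20 mm high; the block's top is at z = 70 mm. Fixed. Origin: centre of the underside. A slot runs along its x axis through the middle of the top: 72 mm long, 10 mm wide, 35 mm deep, closed at both ends, 2 mm chamfered mouth.
- slot_floor (a point): Centre of the floor of the fixture's slot, 35 mm above the table and 35 mm below the block's top; axes as the fixture's.
- plate_stand: Green painted stand 110 x 110 x 40 mm, fixed, origin at the centre of its underside. Two slots along its x axis at y = -35 and y = +35 mm, each 74 mm long, 12 mm wide, 28 mm deep (floor 12 mm above the table); one holds the brass plate, the other the aluminium plate, which is which varies.
- brass_plate: Loose yellow brass plate, 70 (x) x 8 (y) x 70 (z) mm, about 0.3 kg, starting upright in the stand. Origin: middle of its lower edge face; x along its width, y its thickness, z up. Upright in the stand its top edge is 82 mm above the table; fully home in the fixture 105 mm.
- plate_top (a point): Middle of the brass plate's top edge, 70 mm above its origin.
- alu_plate: Silver-grey aluminium plate of the same size and axes, in the stand's other slot. Bystander, to be left there.
- tool_block: Dark wooden block 50 (x) x 180 (y) x 60 mm high, fixed, origin at the centre of its underside. Three square through holes 13 mm wide at y = -60, 0 and 60 mm; each holds one upright hand tool, which is where varies.
- scraper: Deburring scraper, 0.09 kg: red handle, 20 x 20 mm square section, faces along its x and y, z = 5 to 95 mm; brass guard 28 mm diameter, z = 0 to 5 mm; round steel blade 8 mm diameter down to the point at z = -48 mm. Origin: centre of the guard's underside; z runs from blade to handle end. Starts upright, guard resting on the tool block's top, x and y axes along the block's.
- scraper_tip (a point): The scraper's point, 48 mm below its origin along its axis.
- awl: Awl, pear-shaped light wooden handle up to 26 mm diameter; same heights and origin as the scraper. Bystander, in the tool block.
- burnisher: Burnisher, round blue handle 22 mm diameter; same heights and origin as the scraper. Bystander, in the tool block.
Mind the look-alikes: they are no part of the job. Leave any blue look-alike of the brass_plate alone. There is more than one size of the scraper; the one meant has the size given above.

How it is judged (in metres and radians):
On the way, in this order (a step that is already met when the one before it is completed fails the run):
1. the brass plate stands fully home in the fixture's slot, let go (horizontal distance between brass_plate and slot_floor below 0.006 m and z of brass_plate in the frame of slot_floor below 0.004 m and angle between brass_plate's own z axis and vertical below 0.12 rad and contact force between the fingers and brass_plate below 0.1 N), for 0.2 s.
2. the scraper is drawn clear of the tool block, in the gripper (z of scraper_tip in the frame of tool_block above 0.065 m and contact force between the fingers and scraper above 1 N), for 0.1 s.
At the end, for the whole second after the job is handed in: Brass plate in the slot: within 4 mm of its floor, 6 mm of centre, upright within 7 degrees, untouched. Scraper held still in the fingers, blade down, 33 to 57 degrees from vertical, point within 25 mm sideways of the middle of the plate's top edge and 4 to 45 mm above it, touching nothing else (all of step 1 and angle between scraper's own z axis and vertical between 0.58 and 0.99 rad and horizontal distance between scraper_tip and plate_top below 0.025 m and z of scraper_tip in the frame of plate_top between 0.004 and 0.045 m and contact force between the fingers and scraper above 1 N and linear speed of each of scraper, brass_plate below 0.03 m/s and contact force between each of scraper, the arm and brass_plate below 0.1 N and contact force between scraper and fixture below 0.1 N and contact force between scraper and tool_block below 0.1 N and contact force between scraper and plate_stand below 0.1 N and contact force between scraper and alu_plate below 0.1 N and contact force between scraper and awl below 0.1 N and contact force between scraper and burnisher below 0.1 N); the arm keeps its last pose, push and grip.
It fails at once if the aluminium plate is shifted more than 20 mm from its place (distance of alu_plate from where it was at the start of the episode above 0.02 m).
It fails at once if the awl is shifted more than 20 mm from its place (distance of awl from where it was at the start of the episode above 0.02 m).
It fails at once if the burnisher is shifted more than 20 mm from its place (distance of burnisher from where it was at the start of the episode above 0.02 m).
It also fails if it takes over 64 s, if anything falls off the work surface, if the arm or the gripper's body presses on something with over 40 N, if the wrist force passes 120 N, or if a joint passes its speed limit or range.

ROBOT

A 6-joint arm with a two-finger parallel gripper is mounted at the origin on the work surface. World frame = base frame: x ahead of the robot, y to its left, z up, the work surface at z = 0. Lengths are in mm, angles in rad, forces in N, time in s.
With the tool pointing down it reaches from about 350 to 775 mm from the base axis. Payload 7.3 kg.
Tool frame: the origin (TCP) lies at the very end of the fingers, on their centre line; the grasp point (between the pads) lies 19 mm behind it; z points along the fingers, y is the line along which they close (so a half turn about z gives the same grasp; the last joint's range is limited). The gripper opens to 92 mm and grips with 3 to 60 N. Pads are 19 mm wide; open, the fingers measure 130 mm over their backs; the gripper's body (75 mm by 190 mm) begins 47 mm behind the grasp point.
Start: joints at [-1.306, 0.342, 1.524, -0, 1.275, -0.146], TCP at [209.679, -481.331, 226.741] pointing down, gripper open.
Joint ranges: [-2.53, 2.53], [-0.77, 2.02], [0.04, 2.7], [-1, 4.14], [0.28, 2.66], [-3.11, 3.11]. Speed limits (rad/s): [2.57, 2.57, 3.14, 3.14, 3.14, 3.14].

INTERFACE

Orientations are given as [roll, pitch, yaw] about the fixed x, y, z axes, in that order (R = Rz(yaw) Ry(pitch) Rx(roll)).
In Python, from plant import bot gives the robot as it stands.
- The arm moves only by the tool jog_arm, never from a script. Its argument "targets" is a list of rows, each an object with "xyz": the shift along the tool's x, y, z as a fraction of full scale, a list of three; "spin": the turn about the tool's z as a fraction of full scale. In form: [{"xyz": [x, y, z], "spin": spin}, ...]. A call has exactly 10 rows; each row shifts and turns the commanded pose from where the row before left it, along the tool's axes as they then stand; what a row does not reach is not made up. Full scale, the value 1, is 80 mm for a shift and 0.1 rad for a turn. A row lasts 1/8 s, in which the tool goes at most 62.5 mm and 10.7 degrees, less where a joint would pass 70% of its speed; a pose out of reach is approached as far as the arm can. A call with a number of a shift or a turn outside -1 to 1 is refused whole. A call with a gripper value outside its range is refused whole. "gripper" is the opening in per cent of the stroke, from 0 (shut) to 100 (fully open), set as the call begins (left out, the last holds). The fingers move at their own pace and stop on an object; the grip force is fixed at half the most. Time passes only in rows, so rows that do not move let the fingers close, or fill a call up. It gives the time, the measured TCP pose, the force, the opening and the grip force at its end, in the units of the state.
- bot.get_obs(): the state, without advancing time (a new reading comes with each control period).
- bot.capture(name): name is "scene" or "side" or "wrist"; returns the picture (384x512x3 uint8, blue, green, red); there is no depth.
- bot.get_calibration(name): a dict with "vfov" (degrees; the focal length in pixels is half the picture's height over the tangent of half this angle, whatever the lens; pixels are square), "cx", "cy" (the principal point, pixels), "k1" (the pictures are not rectified: a ray, as slopes to the right and down, at radius r is drawn at 1 + k1 r^2 times it, then the intrinsics apply), "eye" and "rotation" of the camera in the world. Camera axes: x right, y down, z forward; pixel columns grow to the right and rows downward; lengths in mm; the calibration is good to about 2 mm. A picture is of the moment at which its call begins: read the wrist's pose just before it. get_calibration takes no time and is no camera call; for the wrist camera it gives the pose at the moment of the call.
- bot.close_job(): hands the job in; it is judged then, once.
The state is a dict: "time": time; "joint_positions": joint angles; "dq": joint speeds; "tau": joint torques, N m; "tool_pos": TCP position; "tcp_rot": TCP orientation; "contact_force": force on the tool from outside, world axes, zero at the start; "moment": the same for the moment, N m; "grip_width": finger opening in mm; "finger_force": force on a finger pad.
Only numpy, scipy, OpenCV 4.12 (cv2) and the standard library are available. Lean on these libraries where they do the work, as an engineer would, in place of code of your own. Each camera call takes 0.05 s, during which the arm holds its last target. There are 200 camera calls.

## Working session

There is one attempt and no reset: what is moved stays moved. The work goes in short steps, Python scripts to look and compute and a tool call to move; the robot and the scene stay as the last step left them, time stands still between calls to the robot, and variables do not carry over. Pictures are saved under pics/ and viewed, at most 10 in all, crops included, and the job is handed in when it is done.

Besides the shell and the picture viewer there is one more tool, called as name(argument=value, ...) on one line, values as JSON. jog_arm: Moves the arm, as the interface text tells. Shift numbers are shares of 80 mm and turn numbers shares of 0.1 rad, none past 1 either way. Its arguments: {"type":"object","properties":{"targets":{"type":"array","items":{"type":"object","properties":{"xyz":{"type":"array","items":{"type":"number"}},"spin":{"type":"number"}}}},"gripper":{"type":"number"}},"required":["targets"]}

```bash
ls; mkdir -p pics; python3 - <<'E'
from plant import bot
import cv2,numpy as np
print(bot.get_obs())
a=bot.capture("scene");b=bot.capture("side")
cv2.imwrite("pics/scene0.png",a);cv2.imwrite("pics/side0.png",b)
for n in("scene","side","wrist"):print(n,bot.get_calibration(n))
E
```

```text
pics
{'time': 0.0, 'joint_positions': array([-1.30602561e+00,  3.42692167e-01,  1.52500612e+00,  2.60507502e-05,
        1.27540249e+00, -1.46017188e-01]), 'dq': array([-0.00054892, -0.00020924, -0.00054476, -0.00064332,  0.00087411,
        0.00140852]), 'tau': array([ 3.32821604e-03, -4.31235659e+01, -2.44217205e+01,  7.20569585e-02,
        5.59404760e-02, -1.03205975e-04]), 'tool_pos': array([ 209.5621879 , -480.92215475,  226.06462881]), 'tcp_rot': array([-3.14010421e+00, -2.44075633e-04,  4.10780120e-01]), 'contact_force': array([ 0.28565387, -0.11168343,  0.17338983]), 'moment': array([-0.01888012,  0.01050618, -0.0234449 ]), 'finger_force': 0.0, 'grip_width': 91.4011754949799}
scene {'vfov': 46.42177964415408, 'cx': 259.36185218014964, 'cy': 190.49581410220418, 'k1': -0.08899497282909531, 'eye': array([1018.14538648,  358.62767084,  889.27809389]), 'rotation': array([-2.48577916,  0.00271415,  2.23265938])}
side {'vfov': 45.40986311271927, 'cx': 253.94126058348198, 'cy': 193.4455760807188, 'k1': -0.13819315625985693, 'eye': array([346.38143022, 823.05089724, 971.82428021]), 'rotation': array([-2.38094328, -0.01634232, -2.93801884])}
wrist {'vfov': 67.91240411446172, 'cx': 254.37322761741783, 'cy': 192.8722413602768, 'k1': -0.03873482107411518, 'eye': array([ 272.63283169, -454.24051479,  383.54901129]), 'rotation': array([ 2.88442970e+00,  1.68397001e-03, -1.15915246e+00])}
```

View pics/scene0.png

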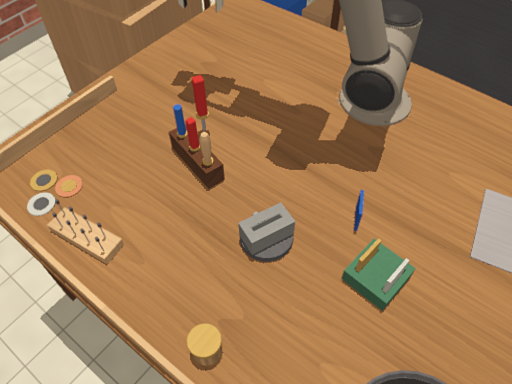

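View pics/side0.png

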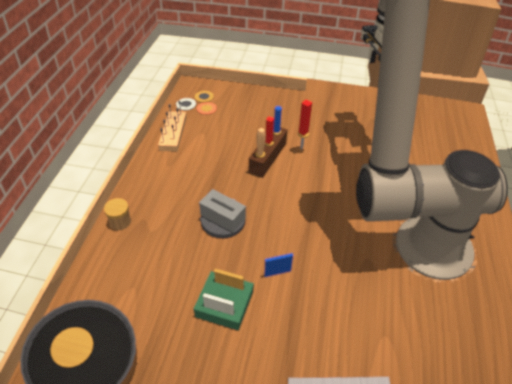

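Scene view: in the block stand a blue burnisher (180,120), a red scraper (193,133) and the light wooden awl (206,150). A second, larger red scraper stands free at (200,95). The fixture is at (267,230) and the stand at (378,272), with brass in the near-left slot (368,255) and aluminium at (397,275). A blue plate stands at (360,210). The side view agrees: brass (229,279), fixture slot (226,207), scraper in block (270,130).

```bash
cat > h.py <<'E'
import numpy as np,cv2
from scipy.spatial.transform import Rotation as R
def cam(c,h=384):
    f=h/2/np.tan(np.radians(c["vfov"])/2)
    K=np.array([[f,0,c["cx"]],[0,f,c["cy"]],[0,0,1.]]);return K,np.array([c["k1"],0,0,0.]),np.array(c["eye"]),R.from_euler("xyz",c["rotation"]).as_matrix()
def rays(c,p):
    K,d,e,M=cam(c)
    q=cv2.undistortPoints(np.array(p,float).reshape(-1,1,2),K,d).reshape(-1,2)
    v=np.c_[q,np.ones(len(q))]@M.T
    return e,v/np.linalg.norm(v,axis=1)[:,None]
def plane(c,p,z):
    e,v=rays(c,p);return e+v*((z-e[2])/v[:,2])[:,None]
def proj(c,P):
    K,d,e,M=cam(c);return cv2.projectPoints((np.array(P,float).reshape(-1,3)-e)@M,np.zeros(3),np.zeros(3),K,d)[0].reshape(-1,2)
def tri(views):
    A=0;b=0;S=[]
    for c,p in views:
        e,v=rays(c,[p]);N=np.eye(3)-np.outer(v[0],v[0]);A=A+N;b=b+N@e;S.append((e,N))
    x=np.linalg.solve(A,b);return x,[float(np.linalg.norm(N@(x-e))) for e,N in S]
def blobs(img,lo,hi,amin=30):
    m=cv2.inRange(cv2.cvtColor(img,cv2.COLOR_BGR2HSV),lo,hi)
    return [c for c in cv2.findContours(m,cv2.RETR_EXTERNAL,cv2.CHAIN_APPROX_NONE)[0] if cv2.contourArea(c)>amin]
E
python3 - <<'E'
from h import *
from plant import bot
I={n:cv2.imread(f"pics/{n}0.png") for n in("scene","side")};C={n:bot.get_calibration(n) for n in I}
L={"green":((60,80,30),(95,255,200)),"brass":((16,120,90),(30,255,255)),"red":((0,190,80),(6,255,255)),"grey":((90,5,60),(130,60,220))}
for k,(lo,hi) in L.items():
  for n in I:
    print(k,n,[(np.round(cv2.minAreaRect(c)[0]).astype(int).tolist(),np.round(cv2.minAreaRect(c)[1]).tolist(),round(cv2.minAreaRect(c)[2])) for c in blobs(I[n],lo,hi,40)][:9])
# hand read coarse points, both views
for nm,a,b in [("slot mid",(267,222),(227,207)),("brass top",(369,249),(229,275)),("scraper top",(192,119),(270,118)),("big scraper top",(199,78),(306,102)),("blue top",(180,107),(277,109)),("awl top",(206,133),(262,129)),("block top ends?",(176,134),(283,131))]:
  x,r=tri([(C["scene"],a),(C["side"],b)]);print(nm,x.round(),np.round(r,1))
E
```

```text
green scene [([378, 273], [54.0, 53.0], 39)]
green side [([223, 300], [49.0, 47.0], 17)]
brass scene [([205, 342], [40.0, 36.0], 53), ([368, 254], [9.0, 40.0], 37), ([68, 185], [11.0, 15.0], 45), ([43, 180], [20.0, 29.0], 63), ([208, 161], [9.0, 11.0], 72)]
brass side [([71, 347], [38.0, 46.0], 63), ([226, 278], [39.0, 13.0], 16), ([33, 307], [3.0, 139.0], 29), ([116, 208], [21.0, 24.0], 72), ([204, 96], [11.0, 19.0], 90)]
red scene [([192, 133], [30.0, 9.0], 81), ([200, 95], [40.0, 11.0], 82)]
red side [([269, 130], [25.0, 6.0], 90), ([305, 117], [9.0, 34.0], 7)]
grey scene []
grey side []
slot mid [570.  28.  51.] [0.9 0.9]
brass top [508. 250.  75.] [1.7 1.7]
scraper top [ 505. -245.  159.] [0.1 0.1]
big scraper top [ 410. -306.  189.] [0.4 0.4]
blue top [ 493. -296.  158.] [1.1 1.1]
awl top [ 519. -189.  158.] [0.9 0.9]
block top ends? [ 478. -354.   26.] [4.2 4.2]
```

```bash
python3 - <<'E'
import cv2
a=cv2.imread("pics/scene0.png")[60:200,140:260];b=cv2.imread("pics/side0.png")[80:190,230:350]
a=cv2.resize(a,None,fx=3.3,fy=3.3,interpolation=2);b=cv2.resize(b,(400,a.shape[0]),interpolation=2)
cv2.imwrite("pics/crop1.png",cv2.hconcat([a,b]))
E
```

```text
(no output)
```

View pics/crop1.png

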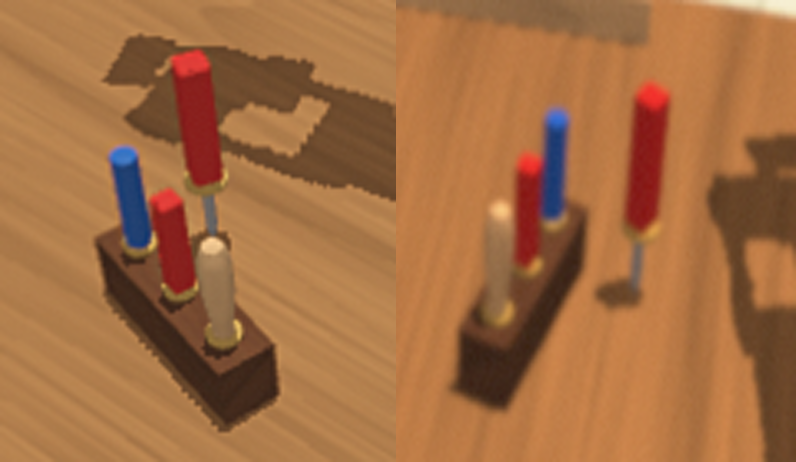

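The crop confirms it. The scraper meant is the red one in the block's middle hole: its top triangulates to z≈159, expected 155. The free-standing red one is larger (top at 189 mm), so I leave it. The blue plate is also left alone. Moving the arm over to the stand for a close look.

jog_arm(targets=[{"xyz":[0.46,-0.46,-0.1],"spin":0},{"xyz":[0.46,-0.46,-0.1],"spin":0},{"xyz":[0.46,-0.46,0],"spin":0},{"xyz":[0.46,-0.46,0],"spin":0},{"xyz":[0.46,-0.46,0],"spin":0},{"xyz":[0.46,-0.46,0],"spin":0},{"xyz":[0.46,-0.46,0],"spin":0},{"xyz":[0.46,-0.46,0],"spin":0},{"xyz":[0.46,-0.46,0],"spin":0},{"xyz":[0.46,-0.46,0],"spin":0}], gripper=100)

```text
time: 1.35
tool_pos: [400.3, 4.7, 242.6]
tcp_rot: [3.141, 0.0, 0.411]
contact_force: [-0.4, -0.7, -0.3]
grip_width: 92.0
finger_force: 0.0
```

jog_arm(targets=[{"xyz":[0.46,-0.46,0],"spin":0},{"xyz":[0.46,-0.46,0],"spin":0},{"xyz":[0.46,-0.46,0],"spin":0},{"xyz":[0.46,-0.46,0],"spin":0},{"xyz":[0,0,0],"spin":0},{"xyz":[0,0,0],"spin":0},{"xyz":[0,0,0],"spin":0},{"xyz":[0,0,0],"spin":0},{"xyz":[0,0,0],"spin":0},{"xyz":[0,0,0],"spin":0}])

```text
time: 2.6
tool_pos: [476.3, 196.5, 242.8]
tcp_rot: [3.141, -0.0, 0.41]
contact_force: [-0.4, -0.5, 0.0]
grip_width: 92.0
finger_force: 0.0
```

```bash
python3 - <<'E'
from h import *
from plant import bot
import json
o=bot.get_obs();c=bot.get_calibration("wrist");a=bot.capture("wrist")
print(o["time"],o["tool_pos"],o["tcp_rot"],c["eye"],c["rotation"])
cv2.imwrite("pics/w1.png",a);json.dump({k:np.array(v).tolist() for k,v in c.items()},open("w1.json","w"))
print(plane(c,[(256,192),(0,0),(512,0),(0,384),(512,384)],70).round())
E
```

```text
2.6 [476.2894715  196.45678448 242.81748731] [ 3.14149149e+00 -1.89295164e-04  4.10222502e-01] [539.27289388 223.36108397 400.25155327] [ 2.88443865e+00  2.04952494e-04 -1.15967022e+00]
[[ 461.  187.   70.]
 [ 546.  522.   70.]
 [ 764.   22.   70.]
 [  20.  429.   70.]
 [ 338. -302.   70.]]
```

View pics/w1.png

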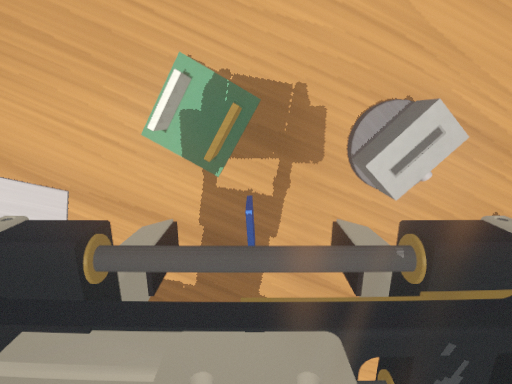

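Wrist view: stand green (200,115), brass top edge from (207,160) to (239,107), aluminium (168,100), and fixture top (418,148) with its slot (417,152). The blue plate is at (250,220), close to the fingers' path.

```bash
cat > meas.py <<'E'
from h import *
def rect(P):
    (c,(w,h),a)=cv2.minAreaRect(P[:,:2].astype(np.float32))
    b=cv2.boxPoints(((c),(w,h),a));e=b[1]-b[0];f=b[2]-b[1]
    L=e if np.linalg.norm(e)>np.linalg.norm(f) else f
    y=np.arctan2(L[1],L[0]);y=(y+np.pi/2)%np.pi-np.pi/2
    return np.round(c,1),sorted(np.round((w,h),1).tolist()),round(float(y),3)
def hsvrect(a,c,lo,hi,z,win,amin=30):
    x0,y0,x1,y1=win
    return [(rect(plane(c,q.reshape(-1,2)+[x0,y0],z)),cv2.contourArea(q)) for q in blobs(a[y0:y1,x0:x1],lo,hi,amin)]
E
python3 - <<'E'
from meas import *
import json
a=cv2.imread("pics/w1.png");c=json.load(open("w1.json"))
H=cv2.cvtColor(a,cv2.COLOR_BGR2HSV)
for p in [(223,133),(418,148),(400,180),(450,125),(375,130),(417,152),(380,110),(168,100),(158,130)]:print(p,H[p[1],p[0]])
for z in(75,82):print("brass",z,hsvrect(a,c,(14,120,60),(32,255,255),z,(180,80,260,180)))
print("green",hsvrect(a,c,(55,60,20),(95,255,255),40,(120,40,280,190)))
for t in(130,150,165):print("fixtop",t,hsvrect(a,c,(0,0,t),(180,60,255),70,(340,80,480,210),200))
for t in(70,90,110):print("slot",t,hsvrect(a,c,(0,0,0),(180,255,t),70,(385,120,450,185),40))
E
```

```text
(223, 133) [ 20 145 167]
(418, 148) [ 23  20 112]
(400, 180) [ 22  15 192]
(450, 125) [ 20  16 193]
(375, 130) [  8  14 144]
(417, 152) [ 18  22 115]
(380, 110) [  9  18 144]
(168, 100) [ 25  31 148]
(158, 130) [ 55  43 165]
brass 75 [((array([498.5, 250.3]), [84.9, 92.2], -1.156), 2014.5), ((array([509.4, 250.1]), [11.4, 70.9], -0.103), 569.0), ((array([563.5, 245.6]), [17.5, 31.2], -1.161), 251.5)]
brass 82 [((array([499.4, 249.7]), [83.1, 90.3], -1.156), 2014.5), ((array([510.1, 249.5]), [11.1, 69.3], -0.103), 569.0), ((array([563. , 245.1]), [17.1, 30.6], -1.161), 251.5)]
green [((array([514.2, 285.9]), [108.3, 109.0], 1.467), 7751.5)]
fixtop 130 [((array([591.1,  97.4]), [22.9, 83.7], -0.357), 1015.0), ((array([580.2,  32.5]), [67.2, 111.1], -0.384), 4708.5)]
fixtop 150 [((array([580.5,  32. ]), [66.5, 110.3], -0.38), 4655.5)]
fixtop 165 [((array([580.6,  31.8]), [66.2, 109.9], -0.381), 4625.5)]
slot 70 []
slot 90 []
slot 110 []
```

jog_arm(targets=[{"xyz":[-0.1,0.49,0.32],"spin":0},{"xyz":[-0.1,0.49,0.32],"spin":0},{"xyz":[-0.1,0.49,0.32],"spin":0},{"xyz":[-0.1,0.49,0.32],"spin":0.25},{"xyz":[0,0,0],"spin":1},{"xyz":[0,0,0],"spin":1},{"xyz":[0,0,0],"spin":1},{"xyz":[0,0,0],"spin":1},{"xyz":[0,0,0],"spin":0.88},{"xyz":[0,0,0],"spin":0}], gripper=40)

```text
time: 3.9
tool_pos: [509.6, 40.2, 140.3]
tcp_rot: [3.141, -0.0, -0.101]
contact_force: [0.3, 0.1, 0.2]
grip_width: 36.7
finger_force: 0.0
```

```bash
cat > wcap.py <<'E'
import sys,json
from h import *
from plant import bot
o=bot.get_obs();c=bot.get_calibration("wrist");a=bot.capture("wrist");n=sys.argv[1]
print(round(o["time"],2),o["tool_pos"].round(1),o["tcp_rot"].round(3),o["grip_width"].round(1),np.round(c["eye"],1))
cv2.imwrite(f"pics/{n}.png",a);json.dump({k:np.array(v).tolist() for k,v in c.items()},open(n+".json","w"))
E
python3 wcap.py w2
python3 - <<'E'
from meas import *
import json
c1=json.load(open("w1.json"));c2=json.load(open("w2.json"));a=cv2.imread("pics/w2.png")
print(proj(c2,[(580,32,70),(510,250,82)]).round())
E
```

```text
Traceback (most recent call last):
  File "wcap.py", line 5, in <module>
    print(round(o["time"],2),o["tool_pos"].round(1),o["tcp_rot"].round(3),o["grip_width"].round(1),np.round(c["eye"],1))
                                                                          ^^^^^^^^^^^^^^^^^^^^^
AttributeError: 'float' object has no attribute 'round'
Traceback (most recent call last):
FileNotFoundError: [Errno 2] No such file or directory: 'w2.json'
```

```bash
sed -i 's/o\["grip_width"\].round(1)/round(float(o["grip_width"]),1)/' wcap.py; python3 wcap.py w2
python3 - <<'E'
from meas import *
import json
c2=json.load(open("w2.json"))
print(proj(c2,[(580,32,70),(510,250,82)]).round())
E
```

```text
3.95 [509.6  40.2 140.3] [ 3.142 -0.    -0.1  ] 37.0 [577.9  33.  297.7]
[[256. 115.]
 [  5. 230.]]
```

View pics/w2.png

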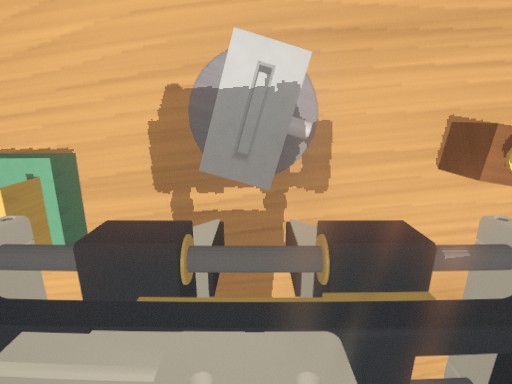

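Wrist view over the fixture: block top corners near (235,29), (311,51), (269,189), (200,168). The chamfered slot runs from (267,63) to (241,158).

```bash
python3 - <<'E'
from meas import *
import json
c1=json.load(open("w1.json"));c2=json.load(open("w2.json"));a=cv2.imread("pics/w2.png");g=cv2.cvtColor(a,6)
def sub(g,P,w):return cv2.cornerSubPix(g,np.array(P,np.float32).reshape(-1,1,2),(w,w),(-1,-1),(3,40,.01)).reshape(-1,2)
k=sub(g,[(235,29),(311,51),(269,189),(200,168)],5);print(k.round(1).tolist())
P=plane(c2,k,70);print(P.round(1).tolist(),rect(P),P.mean(0).round(1),[round(float(np.linalg.norm(P[i]-P[i-1])),1) for i in range(4)])
s=sub(g,[(260,62),(274,66),(248,159),(234,156)],3);print(s.round(1).tolist());Q=plane(c2,s,70);print(rect(Q),Q.mean(0).round(1))
g1=cv2.cvtColor(cv2.imread("pics/w1.png"),6)
k1=sub(g1,proj(c1,P),5);print(k1.round(1).tolist())
for u,v in zip(k1,k):x,r=tri([(c1,u),(c2,v)]);print(x.round(1),np.round(r,1))
b=cv2.imread("pics/w1.png");print("blue",[plane(c1,q.reshape(-1,2)+[220,180],z)[[0,len(q)//2]].round().tolist() for z in(0,70) for q in blobs(b[180:260,220:280],(105,120,60),(125,255,255),30)])
print("block px->", plane(c2,[(449,119)],60))
E
```

```text
[[233.6999969482422, 26.600000381469727], [311.6000061035156, 51.5], [269.0, 189.0], [198.3000030517578, 170.10000610351562]]
[[643.7, 41.6, 70.0], [621.4, -13.7, 70.0], [520.3, 26.8, 70.0], [541.8, 82.4, 70.0]] (array([581.7,  34.3]), [59.6, 109.8], -0.38) [581.8  34.3  70. ] [109.8, 59.6, 108.8, 59.6]
[[258.20001220703125, 59.79999923706055], [274.8999938964844, 65.5], [246.39999389648438, 160.5], [231.39999389648438, 157.1999969482422]]
(array([582. ,  34.2]), [13.0, 75.5], -0.385) [582.2  34.4  70. ]
[[439.29998779296875, 98.0999984741211], [469.1000061035156, 136.6999969482422], [395.20001220703125, 200.3000030517578], [364.79998779296875, 165.89999389648438]]
[644.1  41.6  68.7] [0. 0.]
[621.5 -13.6  70.1] [0.2 0.2]
[519.6  26.6  67.9] [0.2 0.2]
[541.6  82.5  69.3] [0. 0.]
blue [[[414.0, 182.0, 0.0], [368.0, 151.0, 0.0]], [[436.0, 189.0, 70.0], [398.0, 164.0, 70.0]]]
block px-> [[ 562.32303501 -126.4046962    60.        ]]
```

jog_arm(targets=[{"xyz":[-0.27,-0.65,-0.04],"spin":0},{"xyz":[-0.27,-0.65,-0.04],"spin":0},{"xyz":[-0.27,-0.65,-0.04],"spin":0},{"xyz":[-0.27,-0.65,-0.04],"spin":0},{"xyz":[0,0,0],"spin":0},{"xyz":[0,0,0],"spin":0},{"xyz":[0,0,0],"spin":0},{"xyz":[0,0,0],"spin":0},{"xyz":[0,0,0],"spin":0},{"xyz":[0,0,0],"spin":0}])

```text
time: 5.25
tool_pos: [445.0, 255.6, 153.1]
tcp_rot: [3.142, -0.0, -0.103]
contact_force: [0.7, 0.1, 0.4]
grip_width: 36.5
finger_force: 0.0
```

```bash
python3 wcap.py w3
python3 - <<'E'
from meas import *
import json
c=json.load(open("w3.json"));a=cv2.imread("pics/w3.png");c1=json.load(open("w1.json"))
x,y=proj(c,[(510,250,82)]).round()[0].astype(int);print(x,y)
w=(x-90,max(y-90,0),x+90,y+90)
for z in(82,75):print(hsvrect(a,c,(14,110,60),(32,255,255),z,w,200))
print("green",hsvrect(a,c,(50,50,20),(95,255,255),40,(0,0,512,215),2000))
E
```

```text
5.25 [445.  255.6 153.1] [ 3.142 -0.    -0.103] 36.5 [513.3 248.2 310.5]
253 123
[((array([510.1, 251.3]), [7.9, 68.5], -0.109), 792.0), ((array([505.6, 250.9]), [137.9, 151.3], 1.469), 17819.5)]
[((array([510. , 251.4]), [8.1, 70.6], -0.109), 792.0), ((array([505.3, 251. ]), [142.1, 155.9], 1.469), 17819.5)]
green [((array([514.1, 286.2]), [108.5, 108.9], 1.469), 11357.5)]
```

View pics/w3.png

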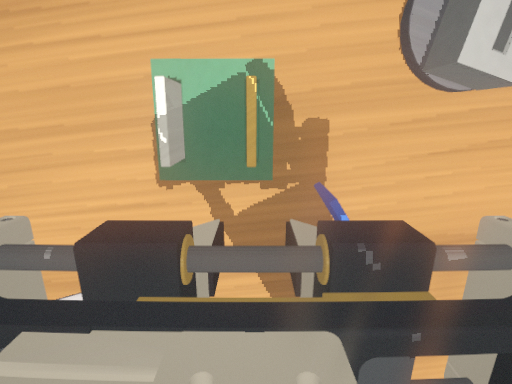

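Wrist view over the stand: brass top edge from (251,76) to (251,166), aluminium at (168,120), blue plate at (335,205), clear of the path. Brass is at (510.1, 251.3), yaw −0.105. Seen at z=82 its top edge measures 68.5×7.9 mm, and it lies 35 mm from the stand's centre, so it is in its slot.

jog_arm(targets=[{"xyz":[0.41,-0.015,0],"spin":0},{"xyz":[0.405,-0.015,0],"spin":0},{"xyz":[0,0,0.1],"spin":0},{"xyz":[0,0,0.3],"spin":0},{"xyz":[0,0,0.3],"spin":0},{"xyz":[0,0,0.25],"spin":0},{"xyz":[0,0,0.2],"spin":0},{"xyz":[0,0,0.11],"spin":0},{"xyz":[0,0,0],"spin":0},{"xyz":[0,0,0],"spin":0}])

```text
time: 6.55
tool_pos: [510.4, 251.8, 53.0]
tcp_rot: [-3.141, -0.001, -0.102]
contact_force: [0.5, -0.3, 0.6]
grip_width: 36.9
finger_force: 0.0
```

jog_arm(targets=[{"xyz":[0,0,0],"spin":0},{"xyz":[0,0,0],"spin":0},{"xyz":[0,0,0],"spin":0},{"xyz":[0,0,0],"spin":0},{"xyz":[0,0,0],"spin":0},{"xyz":[0,0,0],"spin":0},{"xyz":[0,0,0],"spin":0},{"xyz":[0,0,0],"spin":0},{"xyz":[0,0,0],"spin":0},{"xyz":[0,0,0],"spin":0}], gripper=0)

```text
time: 7.8
tool_pos: [510.0, 251.7, 52.4]
tcp_rot: [3.142, -0.0, -0.102]
contact_force: [-1.2, -0.3, 4.8]
grip_width: 7.8
finger_force: 30.0
```

jog_arm(targets=[{"xyz":[0,0,-0.2],"spin":0},{"xyz":[0,0,-0.4],"spin":0},{"xyz":[0,0,-0.4],"spin":0},{"xyz":[0,0,-0.3],"spin":0},{"xyz":[0.15,0.35,0],"spin":0},{"xyz":[0.23,0.52,0],"spin":0},{"xyz":[0.23,0.52,0],"spin":0},{"xyz":[0.23,0.52,0],"spin":0},{"xyz":[0.23,0.5,0],"spin":0},{"xyz":[0.1,0.2,0],"spin":0}])

```text
time: 9.05
tool_pos: [582.1, 32.2, 156.5]
tcp_rot: [3.141, 0.0, -0.105]
contact_force: [-0.5, 0.2, -3.4]
grip_width: 8.1
finger_force: 30.0
```

jog_arm(targets=[{"xyz":[0,0,0],"spin":0.7},{"xyz":[0,0,0],"spin":0.7},{"xyz":[0,0,0],"spin":0.7},{"xyz":[0,0,0],"spin":0.71},{"xyz":[0,0,0.3],"spin":0},{"xyz":[0,0,0.1],"spin":0},{"xyz":[0,0,0],"spin":0},{"xyz":[0,0,0],"spin":0},{"xyz":[0,0,0],"spin":0},{"xyz":[0,0,0],"spin":0}])

```text
time: 10.3
tool_pos: [581.9, 34.4, 124.7]
tcp_rot: [-3.141, -0.001, -0.383]
contact_force: [0.8, -0.5, -2.7]
grip_width: 7.9
finger_force: 30.0
```

```bash
python3 wcap.py w4; python3 - <<'E'
from plant import bot
import cv2
cv2.imwrite("pics/s4.png",bot.capture("scene"))
print(bot.get_obs()["tool_pos"],bot.get_obs()["tcp_rot"])
a=cv2.imread("pics/w4.png")[:260,100:420];b=cv2.imread("pics/s4.png")[140:300,190:350]
cv2.imwrite("pics/c4.png",cv2.hconcat([cv2.resize(a,(430,350)),cv2.resize(b,(350,350),interpolation=2)]))
E
```

```text
10.3 [581.9  34.4 124.7] [-3.141e+00 -1.000e-03 -3.830e-01] 7.9 [645.5   8.4 282.2]
[581.82309254  34.37000277 124.54323623] [-3.14155412e+00 -4.11229301e-04 -3.83291196e-01]
```

View pics/c4.png

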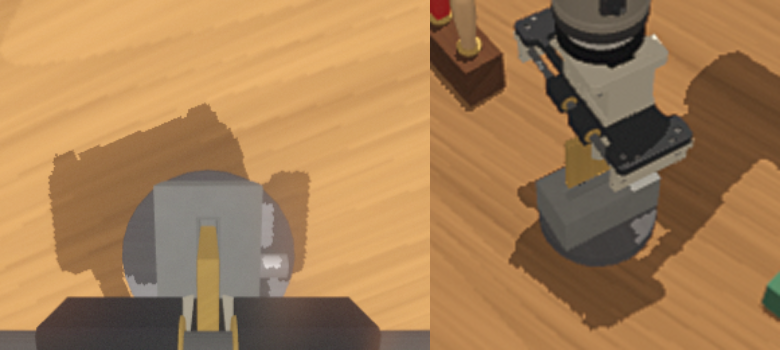

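The plate sits straight over the slot: in the wrist crop the plate (207,270) is in line with the slot end (207,222). Lowering.

jog_arm(targets=[{"xyz":[0,0,0.1],"spin":0},{"xyz":[0,0,0.1],"spin":0},{"xyz":[0,0,0.1],"spin":0},{"xyz":[0,0,0.05],"spin":0},{"xyz":[0,0,0],"spin":0},{"xyz":[0,0,0],"spin":0},{"xyz":[0,0,0],"spin":0},{"xyz":[0,0,0],"spin":0},{"xyz":[0,0,0],"spin":0},{"xyz":[0,0,0],"spin":0}])

```text
time: 11.65
tool_pos: [581.8, 34.4, 96.3]
tcp_rot: [3.142, -0.0, -0.383]
contact_force: [0.0, -0.1, -2.7]
grip_width: 8.2
finger_force: 30.0
```

jog_arm(targets=[{"xyz":[0,0,0.08],"spin":0},{"xyz":[0,0,0.08],"spin":0},{"xyz":[0,0,0.05],"spin":0},{"xyz":[0,0,0.03],"spin":0},{"xyz":[0,0,0.02],"spin":0},{"xyz":[0,0,0.01],"spin":0},{"xyz":[0,0,0],"spin":0},{"xyz":[0,0,0],"spin":0},{"xyz":[0,0,0],"spin":0},{"xyz":[0,0,0],"spin":0}])

```text
time: 12.9
tool_pos: [581.8, 34.4, 75.4]
tcp_rot: [-3.142, -0.0, -0.383]
contact_force: [-3.3, -0.6, 6.4]
grip_width: 8.0
finger_force: 30.0
```

Contact at the expected height (75.4 mm); releasing and backing straight up.

jog_arm(targets=[{"xyz":[0,0,0],"spin":0},{"xyz":[0,0,0],"spin":0},{"xyz":[0,0,0],"spin":0},{"xyz":[0,0,0],"spin":0},{"xyz":[0,0,0],"spin":0},{"xyz":[0,0,-0.1],"spin":0},{"xyz":[0,0,-0.3],"spin":0},{"xyz":[0,0,-0.5],"spin":0},{"xyz":[0,0,-0.6],"spin":0},{"xyz":[0,0,-0.2],"spin":0}], gripper=40)

```text
time: 14.15
tool_pos: [583.1, 34.4, 214.6]
tcp_rot: [-3.14, -0.006, -0.383]
contact_force: [-0.2, 0.6, 0.2]
grip_width: 36.9
finger_force: 0.0
```

jog_arm(targets=[{"xyz":[-0.5,0,-0.1],"spin":0},{"xyz":[-0.45,0,-0.1],"spin":0},{"xyz":[0,0,0],"spin":-0.75},{"xyz":[0,0,0],"spin":-0.7},{"xyz":[0,0,0],"spin":0},{"xyz":[0,0,0],"spin":0},{"xyz":[0,0,0],"spin":0},{"xyz":[0,0,0],"spin":0},{"xyz":[0,0,0],"spin":0},{"xyz":[0,0,0],"spin":0}])

```text
time: 15.4
tool_pos: [511.2, 62.8, 226.7]
tcp_rot: [3.141, 0.0, -0.238]
contact_force: [-0.2, -0.7, -0.8]
grip_width: 36.8
finger_force: 0.0
```

```bash
python3 wcap.py w5; python3 - <<'E'
from meas import *
from plant import bot
import json
c=json.load(open("w5.json"));a=cv2.imread("pics/w5.png")
x,y=proj(c,[(582,34.3,105)])[0].astype(int);print(x,y)
for z in(105,128):print(hsvrect(a,c,(14,100,50),(32,255,255),z,(x-38,max(y-60,0),x+38,y+60),150))
b=bot.capture("scene");cc=bot.get_calibration("scene")
q=[k.reshape(-1,2) for k in blobs(b[180:260,230:310],(14,110,60),(32,255,255),20)]
cv2.imwrite("pics/s5.png",b)
for k in q:
  k=k+[230,180];print(len(k),k.min(0),k.max(0))
# expected top corners in scene if home
t=-.383;u=np.array([np.cos(t),np.sin(t),0])*35
print(proj(cc,[np.array([582,34.3,105])+u,np.array([582,34.3,105])-u]).round(1))
E
```

```text
15.4 [511.2  62.8 226.7] [ 3.141  0.    -0.238] 36.8 [578.   46.3 384.1]
265 110
[((array([539.9,  45.4]), [24.6, 74.4], 1.335), 662.5), ((array([582.2,  34.8]), [8.8, 68.9], -0.38), 608.0), ((array([623.7,  26.1]), [21.3, 68.5], 1.335), 619.0)]
[((array([543. ,  45.5]), [22.5, 68.2], 1.335), 662.5), ((array([581.9,  35.7]), [8.1, 63.2], -0.38), 608.0), ((array([619.9,  27.7]), [19.6, 62.9], 1.335), 619.0)]
76 [252 206] [281 230]
445 [230 180] [309 259]
[[251.8 219.7]
 [280.1 206.1]]
```

jog_arm(targets=[{"xyz":[-0.01,0.3,-0.1],"spin":0},{"xyz":[-0.01,0.6,0],"spin":0},{"xyz":[-0.01,0.6,0],"spin":0},{"xyz":[-0.02,0.6,0],"spin":0},{"xyz":[-0.02,0.6,0],"spin":0},{"xyz":[-0.02,0.6,0],"spin":0},{"xyz":[0,0.45,0],"spin":0},{"xyz":[0,0,0],"spin":0},{"xyz":[0,0,0],"spin":0},{"xyz":[0,0,0],"spin":0}])

```text
time: 16.75
tool_pos: [433.7, -226.0, 234.8]
tcp_rot: [-3.141, -0.0, -0.237]
contact_force: [-0.2, -0.1, 0.4]
grip_width: 36.8
finger_force: 0.0
```

```bash
python3 wcap.py w6; python3 - <<'E'
from meas import *
import json
c=json.load(open("w6.json"));a=cv2.imread("pics/w6.png")
x,y=proj(c,[(505,-245,155)])[0].astype(int);print(x,y)
print(hsvrect(a,c,(0,150,60),(8,255,255),155,(0,0,512,260),60))
print("blue",hsvrect(a,c,(105,120,60),(125,255,255),155,(0,0,512,260),60))
E
```

```text
16.75 [ 433.7 -226.   234.8] [-3.141 -0.    -0.237] 36.8 [ 500.5 -242.4  392.2]
256 111
[((array([ 508.7, -251. ]), [20.0, 20.1], 1.331), 580.0)]
blue [((array([ 494.3, -310.9]), [14.0, 19.0], 0.029), 272.0)]
```

View pics/w6.png

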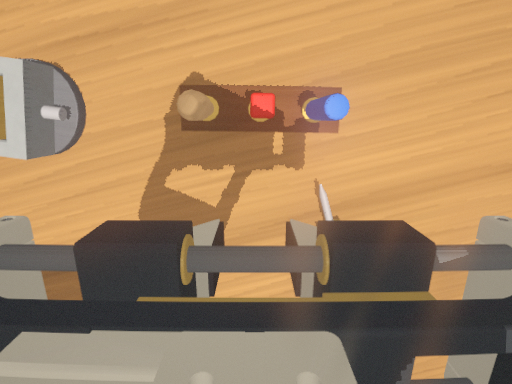

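Brass plate home: at z=105 it measures 68.9×8.8 mm, 0.5 mm from the slot's centre, and the scene corners match the prediction within a pixel. In the wrist view the awl is at (195,105), the scraper at (262,105) and the burnisher at (337,107). The scraper's handle top measures 20.0×20.1 mm at z=155, so this is the right size. A narrow grey thing at (325,200) is probably the big scraper, which I locate before moving near it.

jog_arm(targets=[{"xyz":[0.5,0.04,0],"spin":0},{"xyz":[0.485,0.04,0],"spin":0},{"xyz":[0,0,0],"spin":0},{"xyz":[0,0,0.2],"spin":0},{"xyz":[0,0,0.4],"spin":0},{"xyz":[0,0,0.35],"spin":0},{"xyz":[0,0,0.3],"spin":0},{"xyz":[0,0,0.15],"spin":0},{"xyz":[0,0,0.08],"spin":0},{"xyz":[0,0,0],"spin":0}])

```text
time: 18.05
tool_pos: [508.6, -251.7, 116.7]
tcp_rot: [3.141, -0.0, -0.238]
contact_force: [0.6, 0.7, 1.2]
grip_width: 36.8
finger_force: 0.0
```

```bash
python3 - <<'E'
from meas import *
from plant import bot
import json
C={n:bot.get_calibration(n) for n in("scene","side")};c=json.load(open("w6.json"))
for nm,a,b in [("top",(199,78),(306,102)),("guard",(202.4,115.5),(304,135)),("tip",(203.6,131),(302,149))]:
  x,r=tri([(C["scene"],a),(C["side"],b)]);print(nm,x.round(),np.round(r,1),proj(c,[x]).round())
print(plane(c,[(320,183)],0),plane(c,[(320,183)],60),plane(c,[(320,183)],180))
E
```

```text
top [ 410. -306.  189.] [0.4 0.4] [[365. 218.]]
guard [ 405. -318.   55.] [0.4 0.4] [[333. 182.]]
tip [ 406. -320.   -5.] [0. 0.] [[324. 172.]]
[[ 392.47158211 -311.44567105    0.        ]] [[ 408.9996037 -300.8886925   60.       ]] [[ 442.05564688 -279.7747354   180.        ]]
```

jog_arm(targets=[{"xyz":[0,0,0],"spin":0},{"xyz":[0,0,0],"spin":0},{"xyz":[0,0,0],"spin":0},{"xyz":[0,0,0],"spin":0},{"xyz":[0,0,0],"spin":0},{"xyz":[0,0,0],"spin":0},{"xyz":[0,0,0],"spin":0},{"xyz":[0,0,0],"spin":0},{"xyz":[0,0,0],"spin":0},{"xyz":[0,0,0],"spin":0}], gripper=0)

```text
time: 19.3
tool_pos: [508.8, -252.0, 116.8]
tcp_rot: [3.141, -0.001, -0.238]
contact_force: [-0.8, 0.9, 5.6]
grip_width: 19.4
finger_force: 30.0
```

jog_arm(targets=[{"xyz":[0,0,-0.15],"spin":0},{"xyz":[0,0,-0.35],"spin":0},{"xyz":[0,0,-0.35],"spin":0},{"xyz":[0,0,-0.15],"spin":0},{"xyz":[0,0,0],"spin":0},{"xyz":[0,0,0],"spin":0},{"xyz":[-0.3,0,0],"spin":0},{"xyz":[-0.3,0,0],"spin":0},{"xyz":[0,0,0],"spin":0},{"xyz":[0,0,0],"spin":0}])

```text
time: 20.55
tool_pos: [462.4, -240.7, 196.0]
tcp_rot: [-3.142, -0.0, -0.238]
contact_force: [-0.2, 0.8, -1.2]
grip_width: 19.6
finger_force: 30.0
```

```bash
python3 - <<'E'
from plant import bot
import cv2
a=bot.capture("scene");b=bot.capture("side")
cv2.imwrite("pics/c7.png",cv2.hconcat([cv2.resize(a[40:200,130:290],(390,390),interpolation=2),cv2.resize(b[60:220,220:380],(390,390),interpolation=2)]))
E
```

```text
(no output)
```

View pics/c7.png

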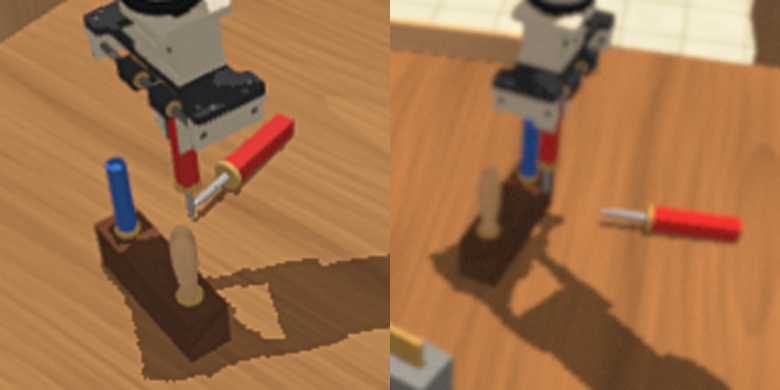

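The scraper hangs upright in the gripper, clear of the block, with awl and burnisher undisturbed. The big look-alike now lies on the table, point at scene (210,127); I never touched it, and the earlier wrist view already showed it down. Checking that my lowering spot is clear.

```bash
python3 - <<'E'
from meas import *
from plant import bot
t=-.238;o=np.array([508.7,-251.5,0]);ux=np.array([np.cos(t),np.sin(t),0]);uy=np.array([-np.sin(t),np.cos(t),0])
for n,p in(("scene",[(210,127),(248,90)]),("side",[(306,147),(363,153)])):
  P=plane(bot.get_calibration(n),p,10);print(P.round(),((P-o)@np.c_[ux,uy]).round())
E
```

```text
[[ 394. -305.   10.]
 [ 206. -321.   10.]] [[ -99.  -79.]
 [-278. -139.]]
[[ 394. -316.   10.]
 [ 211. -328.   10.]] [[ -96.  -89.]
 [-272. -145.]]
```

Clear: its point is at block x≈−97, y≈−84, and mine goes down at (−48, 0). Lowering the blade beside the block's −x face, then swinging it against the top edge.

jog_arm(targets=[{"xyz":[0,0,0.25],"spin":0},{"xyz":[0,0,0.3],"spin":0},{"xyz":[0,0,0.1],"spin":0},{"xyz":[0.12,0,0],"spin":0},{"xyz":[0.12,0,0],"spin":0},{"xyz":[0.12,0,0.01],"spin":0},{"xyz":[0.11,0,0.01],"spin":0},{"xyz":[0.11,0,0.02],"spin":0},{"xyz":[0,0,0],"spin":0},{"xyz":[0,0,0],"spin":0}])

```text
time: 21.9
tool_pos: [507.6, -251.6, 141.1]
tcp_rot: [3.141, -0.002, -0.238]
contact_force: [-0.5, 0.4, -0.4]
grip_width: 19.6
finger_force: 30.0
```

```bash
cat > ax.py <<'E'
from meas import *
from plant import bot
def axis():
    N=[];Q=[]
    o=bot.get_obs();G=o["tool_pos"]+[0,0,19]
    for n in("scene","side"):
        c=bot.get_calibration(n);a=bot.capture(n);p=proj(c,[G])[0]
        x,y=p.astype(int);x0,y0=max(x-60,0),max(y-60,0)
        q=[k for k in blobs(a[y0:y+60,x0:x+60],(0,180,50),(8,255,255),15)]
        # red blobs whose nearest pixel is close to the grasp point
        q=[k.reshape(-1,2)+[x0,y0] for k in q]
        q=[k for k in q if np.linalg.norm(k-p,axis=1).min()<12]
        k=np.vstack(q);vx,vy,cx,cy=cv2.fitLine(k.astype(np.float32),cv2.DIST_L2,0,.01,.01).ravel()
        e,r=rays(c,[(cx-10*vx,cy-10*vy),(cx+10*vx,cy+10*vy)]);N.append(np.cross(r[0],r[1]));Q.append(len(k))
    d=np.cross(*N);d/=np.linalg.norm(d);d*=np.sign(d[2])
    print(Q,"axis",d.round(3),"tilt deg",np.degrees(np.arccos(d[2])).round(1),"tcp",o["tool_pos"].round(1),"t",round(o["time"],2))
    print("tip~",(G-d*124).round(1))
axis()
E
python3 ax.py
```

```text
Traceback (most recent call last):
  File "ax.py", line 18, in <module>
    axis()
    ~~~~^^
  File "ax.py", line 13, in axis
    k=np.vstack(q);vx,vy,cx,cy=cv2.fitLine(k.astype(np.float32),cv2.DIST_L2,0,.01,.01).ravel()
ValueError: need at least one array to concatenate
```

jog_arm(targets=[{"xyz":[0.1,0,0.03],"spin":0},{"xyz":[0.1,0,0.04],"spin":0},{"xyz":[0.1,0,0.05],"spin":0},{"xyz":[0.1,0,0.06],"spin":0},{"xyz":[0.1,0,0.07],"spin":0},{"xyz":[0.08,0,0.07],"spin":0},{"xyz":[0.06,0,0.05],"spin":0},{"xyz":[0,0,0],"spin":0},{"xyz":[0,0,0],"spin":0},{"xyz":[0,0,0],"spin":0}])

```text
time: 23.2
tool_pos: [556.8, -263.5, 111.6]
tcp_rot: [3.142, -0.001, -0.238]
contact_force: [-0.5, 0.3, -0.3]
grip_width: 19.6
finger_force: 30.0
```

```bash
python3 ax.py
```

```text
Traceback (most recent call last):
  File "ax.py", line 18, in <module>
    axis()
    ~~~~^^
  File "ax.py", line 13, in axis
    k=np.vstack(q);vx,vy,cx,cy=cv2.fitLine(k.astype(np.float32),cv2.DIST_L2,0,.01,.01).ravel()
ValueError: need at least one array to concatenate
```

```bash
python3 - <<'E'
from meas import *
from plant import bot
G=bot.get_obs()["tool_pos"]+[0,0,19]
im=[]
for n in("scene","side"):
  c=bot.get_calibration(n);a=bot.capture(n);p=proj(c,[G])[0].astype(int);print(n,p)
  print([(k.reshape(-1,2).mean(0).round().tolist(),k.reshape(-1,2).min(0).tolist(),k.reshape(-1,2).max(0).tolist()) for k in blobs(a,(0,150,50),(8,255,255),6)])
  im.append(cv2.resize(a[p[1]-80:p[1]+80,p[0]-80:p[0]+80],(390,390),interpolation=2));cv2.imwrite(f"pics/{n}8.png",a)
cv2.imwrite("pics/c8.png",cv2.hconcat(im))
E
```

```text
scene [172 136]
[([237.0, 99.0], [222, 86], [250, 114])]
side [253 119]
[([345.0, 151.0], [328, 144], [364, 158]), ([264.0, 128.0], [257, 116], [273, 139])]
```

View pics/c8.png

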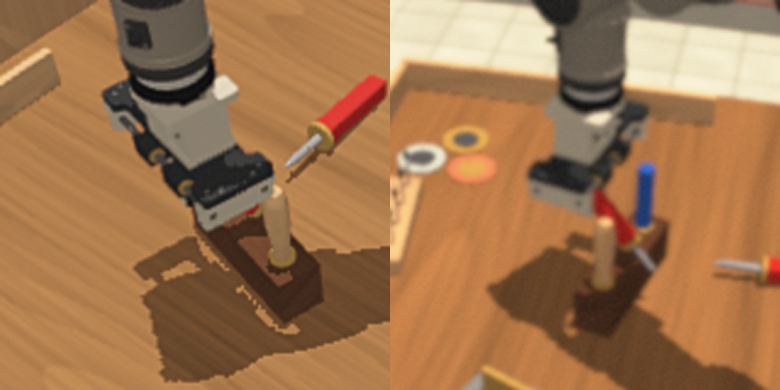

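The side view shows the scraper tilted about 45° in the fingers, handle toward block +x, with awl and burnisher in place; the scene view is hidden by the hand. Lifting straight off and moving over the plate.

jog_arm(targets=[{"xyz":[0,0,-0.2],"spin":0},{"xyz":[0,0,-0.5],"spin":0},{"xyz":[0,0,-0.6],"spin":0},{"xyz":[0,0,-0.33],"spin":0},{"xyz":[0,-0.2,0],"spin":0},{"xyz":[0.1,-0.5,0],"spin":0},{"xyz":[0.1,-0.6,0],"spin":0},{"xyz":[0.1,-0.6,0],"spin":0},{"xyz":[0.1,-0.6,0],"spin":0},{"xyz":[0.1,-0.6,0],"spin":0}])

```text
time: 24.6
tool_pos: [653.9, -29.1, 240.3]
tcp_rot: [-3.142, 0.003, -0.238]
contact_force: [-0.0, 0.5, -0.7]
grip_width: 20.2
finger_force: 30.0
```

jog_arm(targets=[{"xyz":[0.05,-0.4,0],"spin":0},{"xyz":[0,-0.18,0],"spin":0},{"xyz":[0,0,0],"spin":0},{"xyz":[0,0,0],"spin":0},{"xyz":[0,0,0],"spin":0},{"xyz":[0,0,0],"spin":0},{"xyz":[0,0,0],"spin":0},{"xyz":[0,0,0],"spin":0},{"xyz":[0,0,0],"spin":0},{"xyz":[0,0,0],"spin":0}])

```text
time: 25.85
tool_pos: [669.0, 12.3, 241.9]
tcp_rot: [3.142, -0.0, -0.238]
contact_force: [-0.4, -0.2, -1.0]
grip_width: 19.7
finger_force: 30.0
```

```bash
cat > tilt.py <<'E'
from meas import *
from plant import bot
import sys
o=bot.get_obs();G=o["tool_pos"]+[0,0,19];t=o["tcp_rot"][2];tx=np.array([np.cos(t),np.sin(t),0]);ty=np.array([np.sin(t),-np.cos(t),0])
print(o["tool_pos"].round(1),round(o["time"],2),o["finger_force"])
for n in("scene","side"):
  c=bot.get_calibration(n);a=bot.capture(n);cv2.imwrite(f"pics/{n}_{sys.argv[1]}.png",a);p=proj(c,[G])[0];x,y=p.astype(int);x0,y0=max(x-60,0),max(y-60,0)
  for k in blobs(a[y0:y+60,x0:x+60],(0,150,50),(8,255,255),15):
    k=k.reshape(-1,2)+[x0,y0]
    e,v=rays(c,k);P=e+v*(((G-e)@ty)/(v@ty))[:,None]   # onto the plane of tilt through the grasp point
    u=np.c_[(P-G)@tx,P[:,2]-G[2]].astype(np.float32)
    vx,vz,cx,cz=cv2.fitLine(u,cv2.DIST_L2,0,.01,.01).ravel();s=np.sign(vz)
    th=np.arctan2(vx*s,vz*s)
    end=u[np.argmin(u[:,1])]
    tip=G+124*(-np.sin(th)*tx-np.cos(th)*np.array([0,0,1]))
    print(n,k.mean(0).round(),len(k),"deg",np.degrees(th).round(1),"centre",cx.round(1),cz.round(1),"low end",end,"tip",tip.round(1),"tip px",proj(c,[tip]).round())
E
python3 tilt.py 9
```

```text
[669.   12.3 241.9] 25.85 29.999992847442627
side [199. 148.] 62 deg 37.1 centre -32.7 -19.0 low end [-45.169624 -56.98686 ] tip [596.3  29.9 161.9] tip px [[215. 177.]]
```

```bash
python3 - <<'E'
from meas import *
from plant import bot
o=bot.get_obs();G=o["tool_pos"]+[0,0,19];t=o["tcp_rot"][2];tx=np.array([np.cos(t),np.sin(t),0]);ty=np.array([np.sin(t),-np.cos(t),0])
for n,ref in(("side","side8"),("scene","s5")):
  c=bot.get_calibration(n);a=cv2.imread(f"pics/{n}_9.png");b=cv2.imread(f"pics/{ref}.png")
  for T in(37,45,53):
    h=np.radians(T);d=np.sin(h)*tx+np.cos(h)*np.array([0,0,1]);print(n,T,"guard,tip px",proj(c,[G-d*76,G-d*124]).round(1).tolist())
  D=np.abs(a.astype(int)-b).sum(2);S=cv2.cvtColor(a,cv2.COLOR_BGR2HSV)
  x,y=proj(c,[G-124*.7*(tx+[0,0,1])])[0].astype(int)
  print(x-30,y-24)
  for r in range(y-26,y+18):
    print(r,"".join("R" if (S[r,q,0]<9 and S[r,q,1]>150) else "." if D[r,q]<40 else "s" if S[r,q,1]<75 else "b" if 18<=S[r,q,0]<32 and S[r,q,1]>110 else "x" for q in range(x-30,x+30)))
E
```

```text
side 37 guard,tip px [[204.3, 162.2], [215.2, 176.8]]
side 45 guard,tip px [[206.9, 161.1], [219.6, 175.2]]
side 53 guard,tip px [[209.2, 159.5], [223.4, 172.8]]
189 150
148 .xxRRRRRRRRRRRRRR...................xxxxxxxxxxxxxxxxxxxxxxxx
149 ..xxRRRRRRRRRRRRRR................xxxxxxxxxxxxxxxxxxxxxxxxxx
150 ...xxRRRRRRRRRRRRRR..............xxxxxxxxxxxxxxxxxxxxxxxxxxx
151 ....xxRRRRRRRRRRRRRx............xxxxxxxxxxxxxxxxxxxxxxxxxxxx
152 .....xxRRRRRRRRRRRRRR.........xxxxxxxxxxxxxxxxxxxxxxxxxxxxxx
153 ......xRRRRRRRRRRRRRRx......xxxxxxxxxxxxxxxxxxxxxxxxxxxxxxxx
154 .......xRRRRRRRRRRRRRRx...xxxxxxxxxxxxxxxxxxxxxxxxxxxxxxxxxx
155 ........xRRRRRRRRRRRRRR.xxxxxxxxxxxxxxxxxxxxxxxxxxxxxxxxxxxx
156 .........xRRRRRRRRRRRRR.xxxxxxxxxxxxxxxxxxxxxxxxxxxxxxxxxxxx
157 .........xxRRRRRRRRRRRxxxxxxxxxxxxxxxxxxxxxxxxxxxxxxxxxxxxxx
158 ..........xxRRRRRRRRRR.xxxxxxxxxxxxxxxxxxxxxxxxxxxxxxxxxxxxx
159 ...........xxRRRRRRRR..xxxxxxxxxxxxxxxxxxxxxxxxxxxxxxxxxxxxx
160 ............xRRRRRRR....xxxxxxxxxxxxxxxxxxxxxxxxxxxxxxxxxxxx
161 .............xxRRRxx.....xxxxxxxxxxxxxxxxxxxxxxxxxxxxxxxxxxx
162 ..............xx
[... 4262 characters left out ...]
sssssssssssssssssss..............................x
201 .xssssssssssssssssssssssssss..............................xx
202 ..xsssssssssssssssssssssss...............................xxx
203 ..xsssssssssssssssssssssx...............................xxxx
204 ..xssssssssssssssssssss...................x............xxxxx
205 ...ssssssssssssssssss...................xss..........xxxxxxx
206 ...sssssssssssssssss..................xsss..........xxxxxxxx
207 ...sssssssssssssss.................xxss............xxxxxxxxx
208 ...ssssssssssssss..................................xxxxxxxx.
209 ...ssssssssssss.....................................xxxxxx..
210 ...sssssssssss...............xxs.....................xxxx...
```

The side image puts the blade from about (212,164) to its point at (221,175). That matches the projection for 41–47°, with the point above the plate's middle. Lowering 48 mm to about 22 mm above the edge.

jog_arm(targets=[{"xyz":[0,0,0.1],"spin":0},{"xyz":[0,0,0.15],"spin":0},{"xyz":[0,0,0.15],"spin":0},{"xyz":[0,0,0.1],"spin":0},{"xyz":[0,0,0.07],"spin":0},{"xyz":[0,0,0.03],"spin":0},{"xyz":[0,0,0],"spin":0},{"xyz":[0,0,0],"spin":0},{"xyz":[0,0,0],"spin":0},{"xyz":[0,0,0],"spin":0}])

```text
time: 27.2
tool_pos: [669.0, 12.2, 194.1]
tcp_rot: [3.142, -0.0, -0.238]
contact_force: [0.2, 0.4, -1.6]
grip_width: 19.9
finger_force: 30.0
```

```bash
python3 - <<'E'
from meas import *
from plant import bot
o=bot.get_obs();G=o["tool_pos"]+[0,0,19];t=o["tcp_rot"][2];tx=np.array([np.cos(t),np.sin(t),0]);ty=np.array([np.sin(t),-np.cos(t),0])
c=bot.get_calibration("side");a=bot.capture("side");b=cv2.imread("pics/side8.png")
D=np.abs(a.astype(int)-b).sum(2);S=cv2.cvtColor(a,cv2.COLOR_BGR2HSV)
for T in(41,46,51):
  h=np.radians(T);d=np.sin(h)*tx+np.cos(h)*np.array([0,0,1]);print(T,"tip px",proj(c,[G-d*124]).round(1).tolist(),(G-d*124).round(1))
print("plate top",proj(c,[(582,34.3,105)]).round(1))
x,y=proj(c,[G-124*.7*(tx+[0,0,1])])[0].astype(int);print("col0",x-22)
for r in range(y-18,y+14):
  print(r,"".join("R" if (S[r,q,0]<9 and S[r,q,1]>150) else "b" if 18<=S[r,q,0]<32 and S[r,q,1]>110 and D[r,q]<40 else "." if D[r,q]<40 else "s" if S[r,q,1]<75 else "x" for q in range(x-22,x+20)))
print(o["tool_pos"],o["contact_force"].round(1),o["finger_force"])
E
```

```text
41 tip px [[218.2, 189.3]] [589.9  31.4 119.5]
46 tip px [[220.8, 188.3]] [582.3  33.2 126.9]
51 tip px [[223.1, 186.9]] [575.4  34.9 135. ]
plate top [[221.1 194.5]]
col0 197
170 ..xRRRRRRRRRRRRR...........xxxxxxxxxxxxxxx
171 ...xRRRRRRRRRRRx.x............xxxxxxxxxxxx
172 ....xRRRRRRRRRR.xx...............xxxxxxxxx
173 ....xxRRRRRRRR.xxx.................xxxxxxx
174 .....xRRRRRRR..xx....................xxxxx
175 ......xRRRRx..x.......................xxxx
176 .......xxxxx...xxx......................xx
177 ........xxxx..xsssx.....................xx
178 .........xx...xssssx.....................x
179 ...............xsssx......................
180 ................xsssx.....................
181 .................xssxx....................
182 ..................xssxx...................
183 ..................xxssxx..................
184 ...................xxssx..................
185 ....................xxssx.................
186 .....................xxsx.................
187 ......................xxxx................
188 ........................xx................
189 x............xxx..........................
190 xxx..........xxxx.xx......................
191 xxxxxx......xxxxxxxxxxx...................
192 xxxxxxxxx..xxxxxxxxxxxxx..................
193 xxxxxxxxxxxssx..bxxxxxxxxx................
194 xxxxxxxxxxss...bbbxxxxxxxxxx..............
195 xxxxxxxxxs.....b.bbbxxxxxxxxxx............
196 xxxxxxxxssss....b.bb..xxxxxxxxxx..........
197 xxxxxxxsssssss..bbbbbb.bxxxxxxxxxx........
198 xxxxxxssssssss.bbbbbb.bbbbxxxxxxxxxx......
199 xxxxxssssssssx.bbbbbbbbbbbbbxxxxxxxxx.....
200 xxxxssssssssssxxbbbbbbbbbbbbbbxxxxxxxxxx..
201 xxxssssssssssssxxxbbbbbb.bbbbbbbxxxxxsxxxx
[668.99655869  12.1981392  194.05334493] [ 0.2  0.4 -1.6] 29.999858736991882
```

Point at side pixel (221.5,188): tilt about 46°, point near (582, 33, 127), some 22 mm above the middle of the edge. Handing in.

```bash
python3 -c "
from plant import bot
print(bot.close_job())"
```

```text
the job is handed in; nothing more can be done
None
```

I handed the job in at about 27 s; no verdict came back. The brass plate stands home in the fixture, let go, and the scraper is held at about 46° with its point about 22 mm above the middle of the plate's top edge, touching nothing; the aluminium plate, awl and burnisher were not touched, but the larger look-alike scraper fell over on its own.

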